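Fit the test gauge to the raft air manifold

ROBOT

A 7-joint arm with a two-finger parallel gripper is mounted at the origin on the work surface. World frame = base frame: x ahead of the robot, y to its left, z up, the work surface at z = 0. Lengths are in m, angles in rad, forces in N, time in s.
With the tool pointing down it reaches from about 0.4 to 0.85 m from the base axis. Payload 10.4 kg.
Tool frame: the origin (TCP) lies at the very end of the fingers, on their centre line; the grasp point (between the pads) lies 19 mm behind it (manip.grasp_offset is the distance from the TCP to the grasp point, in m); z points along the fingers, y is the line along which they close (so a half turn about z gives the same grasp; the last joint's range is limited). The gripper opens to 87 mm and grips with 3 to 60 N. Pads are 19 mm wide; open, the fingers measure 117 mm over their backs; the gripper's body (75 mm by 190 mm) begins 51 mm behind the grasp point.
Start: joints at [1.151, 0.332, -0.065, 1.46, 0.022, 1.35, -0.088], TCP at [0.242, -0.576, 0.223] pointing down, gripper open.
Joint ranges: [-2.6, 2.6], [-0.5, 2.12], [-1.47, 1.34], [0.16, 2.42], [-1.27, 4.41], [0.06, 2.06], [-2.6, 2.6]. Speed limits (rad/s): [2.22, 2.22, 2.79, 2.79, 3.14, 3.14, 3.14].

INTERFACE

Orientations are given as a unit quaternion [x, y, z, w].
In Python, from rig import telemetry, capture, get_calibration, job, nets, manip gives the robot as it stands.
- The arm moves only by the tool arm_command, never from a script. Its argument "steps" is a list that holds one entry, the list of rows, each a list of 7 numbers: the shift along the tool's x, y, z as a fraction of full scale, then the turn, a rotation vector about the tool's x, y, z as a fraction of full scale, then the opening, from 0 (shut) to 1 (fully open). A call has 1 to 12 rows; each row is the pose to reach, as a shift and turn from the pose commanded when the call began, along the tool's axes at that moment, turning the shorter way round; what a row does not reach only later rows make up. Full scale, the value 1, is 10 cm for a shift and pi rad for a turn. A row lasts 1/10 s, in which the tool goes at most 50 mm and 8.59 degrees, less where a joint would pass 70% of its speed; a pose out of reach is approached as far as the arm can. A call with a number of a shift or a turn outside -1 to 1 is refused whole. A call with a gripper value outside its range is refused whole. The fingers move at their own pace and stop on an object; "force" is the grip in N (left out, the last holds). Time passes only in rows, so rows that repeat a pose let the fingers close. It gives the time, the measured TCP pose, the force, the opening and the grip force at its end, in the units of the state.
- telemetry.read_state(): the state, without advancing time (a new reading comes with each control period).
- capture(name): name is "side" or "top" or "wrist"; returns (picture, depth): 384x512x3 uint8, blue, green, red; 384x512 float32, m along the optical axis (not along the pixel's ray), 0 where there is no reading.
- get_calibration(name): a dict with "fx", "fy", "cx", "cy" (pixels), "camera_from_world" (4x4, takes a point from world to camera coordinates); the wrist camera has in their place "tool_from_camera" (4x4, takes a point from camera to tool coordinates, whose origin is the TCP and whose axes are the flange's). Camera axes: x right, y down, z forward; pixel columns grow to the right and rows downward; lengths in m; the calibration is good to about 2 mm. The wrist camera is an equidistant fisheye: a pixel r from the principal point sees the ray r / f radians off the axis. A picture is of the moment at which its call begins: read the wrist's pose just before it. get_calibration takes no time and is no camera call.
- job.sign_off(): hands the job in; it is judged then, once.
Trained networks look in the newest picture that a camera, given by its name, has taken for a name from the list of things; names that differ only in an ending like _2 or _b are one class to them, and where a whole thing is asked for, a point or a joint stands for the part that bears it (a point fixed in the world has none). Each returns a list of dicts, best first, with "p" (0 to 1); they miss things now and then, are a little off and sometimes report something else, mostly with a low value. They report only what shows in the picture. A call takes as long as a camera call.
- nets.silhouettes(target, camera): "pixels" (384x512 bool, what is visible of it) and "location" ([column, row] in pixels, amid what is visible of it).
The state is a dict: "t": time; "joint_positions": joint angles; "qd": joint speeds; "joint_torque": joint torques, N m; "position": TCP position; "ee_rot": TCP orientation; "wrist_force": force on the tool from outside, world axes, zero at the start; "ft_torque": the same for the moment, N m; "grip_width": finger opening in m; "grasp_force": force on a finger pad.
Only numpy, scipy, OpenCV 4.12 (cv2) and the standard library are available. Lean on these libraries where they do the work, as an engineer would, in place of code of your own. Each camera call takes 0.05 s, during which the arm holds its last target. There are 200 camera calls.

TASK

Get the air manifold ready for a life-raft pressure test. Grip the red rubber bung in its middle port, rock it over sideways to unseat it while you draw it out, and put it in the open blue bin on the bench. Then take the blue-cased gauge out of the rack, push its tube straight down into that port, past the seal, until it bottoms, and let go, leaving the black-cased gauge in the rack.

Things in the scene. Friction and masses are not known exactly. Their poses are not given: they have to be found in the camera images.
- manifold: Fixed aluminium air manifold on a steel base plate 80 x 250 mm: block 52 mm (its x) x 210 mm (its y), 52 mm high, three upright push-fit ports 70 mm apart along y. The outer two are closed by black plugs (tops 106 mm high), the middle one holds the red bung. A valve with a yellow lever (59 mm high) sticks out at the back (+x) to 107 mm. Origin: underside, below the middle port; z up; yaw varies.
- port_mouth (a point): Centre of the middle port's mouth, in a light-blue sleeve 27 mm in diameter, 90 mm above the table; axes of the manifold. Bore 18 mm in diameter, upright, 30 mm deep, flared to 23 mm in the top 3 mm. A springy rubber seal sits 8 mm down: the gauge's tube needs a push of about 12 to 20 N to spread it, 6 to 12 N to slide on, then meets the solid bottom.
- port_seat (a point): Centre of the middle port's flat bottom, 30 mm straight below port_mouth; the tube's end rests here when it is fully home.
- bung: Red rubber bung, 30 g, 50 mm tall: round grip 24 mm in diameter, 28 mm tall, on a tapered plug 22 mm long (14 mm at the nose, 18 mm at the top). Origin: centre of the nose's end; z up its axis. It starts upright in the middle port, nose 20 mm below the mouth, grip 2 to 30 mm above the mouth. The seal holds it with about 8 to 14 N against a straight pull. Any yaw.
- bung_nose (a point): Centre of the end of the bung's nose (the bung's origin). Where it sits, the bung can lean about 6 degrees, and more as it rises; it counts as rocked once it leans 5 degrees or more, to any side, while the nose is still in the port.
- bung_grip (a point): Point on the bung's axis in its grip, 44 mm above the nose end and 6 mm below its top.
- rack: Fixed grey sheet-steel rack, 70 mm (its x) x 220 mm (its y), top plate 72 mm high, with two 19 mm holes at y = -55 and +55 mm in which the two gauges hang by their nuts, dials towards the robot. Which gauge is in which hole varies. Origin: centre of the underside; z up.
- gauge_blue: The gauge to fit, 280 g (varies by a fifth): blue round case 66 mm in diameter, 32 mm thick along the gauge's x (white dial on its -x face); below it a brass nut (62 to 76 mm above the origin) and a rigid steel tube 16 mm in diameter, 62 mm long, its end tapered to 11 mm over the last 7 mm. Origin: centre of the tube's lower end; z up the tube. It hangs in the rack, end 10 mm above the table.
- tube_end (a point): Centre of the lower end of the blue gauge's tube (the gauge's origin). A black mark round the tube, 30 mm up, comes level with the port's mouth when the tube is home. Any yaw in the port will do.
- gauge_case (a point): Centre of the blue gauge's case, 107 mm above the tube's end; the case reaches 140 mm. Its two flat faces, 32 mm apart along the gauge's x, are easiest to hold.
- gauge_black: The other gauge, same size, black case: leave it in the rack. Origin: lower end of its tube.
- bin: Fixed blue plastic bin, 230 mm (its x) x 150 mm (its y), walls 4 mm thick and 85 mm high, the front (-x) wall and the first 50 mm of the sides only 45 mm high; floor 4 mm thick. Origin: centre of the underside. The grey and black bins at the bench's left edge are not meant.
- bin_floor (a point): Centre of the blue bin's inner floor.

How it is judged:
On the way:
1. the bung is rocked over by 5 degrees or more while its nose is still in the port (angle between bung's own z axis and vertical above 0.085 rad and z of bung_nose in the frame of port_mouth below -0.002 m and horizontal distance between bung_nose and port_mouth below 0.01 m).
At the end, for the whole second after the job is handed in: The blue gauge's tube stands in the middle port with its end within 3 mm of the bottom and 3 mm of the port's axis, leaning less than 5 degrees; the red bung lies inside the blue bin; both are at rest (horizontal distance between tube_end and port_seat below 0.003 m and z of tube_end in the frame of port_seat below 0.003 m and angle between gauge_blue's own z axis and vertical below 0.09 rad and x of bung_grip in the frame of bin between -0.111 and 0.111 m and y of bung_grip in the frame of bin between -0.071 and 0.071 m and z of bung_grip in the frame of bin between 0 and 0.075 m and linear speed of each of gauge_blue, bung below 0.02 m/s); the robot touches nothing.
It fails at once if the black gauge is moved by more than 30 mm (distance of gauge_black from where it was at the start of the episode above 0.03 m).
It also fails if it takes over 72 s, if anything falls off the work surface, if the arm or the gripper's body presses on something with over 40 N, if the wrist force passes 120 N, or if a joint passes its speed limit or range.

## Working session

There is one attempt and no reset: what is moved stays moved. The work goes in short steps, Python scripts to look and compute and a tool call to move; the robot and the scene stay as the last step left them, time stands still between calls to the robot, and variables do not carry over. Pictures are saved under pics/ and viewed, at most 10 in all, crops included, and the job is handed in when it is done.

Besides the shell and the picture viewer there is one more tool, called after "Call:" by a JSON object that holds its "name" and its "arguments", one argument or row to a line. arm_command: Moves the arm, as the interface text tells. Its arguments: {"type":"object","properties":{"steps":{"type":"array","items":{"type":"array","items":{"type":"array","items":{"type":"number"}}}},"force":{"type":"number"}},"required":["steps"]}

```bash
mkdir -p pics; ls; cat > h.py <<'E'
import numpy as np, cv2
from rig import telemetry, capture, get_calibration, job, nets, manip
from scipy.spatial.transform import Rotation as R
def pts(cam,mask=None,dep=None):
    c=get_calibration(cam)
    v,u=np.nonzero((dep>0)&(mask if mask is not None else True))
    z=dep[v,u]
    if cam!="wrist":
        P=np.c_[(u-c["cx"])/c["fx"]*z,(v-c["cy"])/c["fy"]*z,z]
        T=np.linalg.inv(c["camera_from_world"])
        return P@T[:3,:3].T+T[:3,3]
    s=telemetry.read_state()
    x=(u-c["cx"])/c["fx"];y=(v-c["cy"])/c["fy"];r=np.hypot(x,y)+1e-9
    k=np.tan(r)/r
    P=np.c_[x*k*z,y*k*z,z]
    T=c["tool_from_camera"];P=P@T[:3,:3].T+T[:3,3]
    return P@R.from_quat(s["ee_rot"]).as_matrix().T+s["position"]
def proj(cam,X):
    c=get_calibration(cam);p=c["camera_from_world"]@np.r_[X,1]
    return c["fx"]*p[0]/p[2]+c["cx"],c["fy"]*p[1]/p[2]+c["cy"]
def tool_shift(target):
    s=telemetry.read_state();return R.from_quat(s["ee_rot"]).inv().apply(np.array(target)-s["position"])*10
E
python3 - <<'E'
from h import *
s=telemetry.read_state();print({k:np.round(v,3) for k,v in s.items()})
print(manip.grasp_offset, R.from_quat(s["ee_rot"]).as_matrix().round(3))
for cam in ["top","side"]:
    im,d=capture(cam);cv2.imwrite(f"pics/{cam}0.png",im);np.save(f"pics/{cam}d.npy",d)
    for n in ["bung","gauge_blue","gauge_black","bin","manifold","rack"]:
        r=nets.silhouettes(n,cam)
        for q in r[:2]:
            P=pts(cam,q["pixels"],d)
            print(cam,n,round(q["p"],2),np.round(q["location"]),q["pixels"].sum(),np.median(P,0).round(3) if len(P) else 0,np.percentile(P,2,axis=0).round(3) if len(P) else 0,np.percentile(P,98,axis=0).round(3)if len(P) else 0)
a=cv2.imread("pics/top0.png");b=cv2.imread("pics/side0.png")
cv2.imwrite("pics/both.png",np.vstack([cv2.resize(a,(400,300)),cv2.resize(b,(400,300))]))
E
```

```text
pics
{'t': np.float64(0.0), 'joint_positions': array([ 1.151,  0.333, -0.065,  1.461,  0.022,  1.35 , -0.089]), 'qd': array([-0.   ,  0.001, -0.   , -0.003, -0.003, -0.   , -0.001]), 'joint_torque': array([-1.0000e-03, -6.2326e+01,  2.4000e-02, -3.8989e+01, -6.1000e-02,
        4.0000e-02,  0.0000e+00]), 'position': array([ 0.241, -0.576,  0.222]), 'ee_rot': array([ 0.98 ,  0.197, -0.   , -0.001]), 'wrist_force': array([ 0.209, -0.307,  0.018]), 'ft_torque': array([ 0.011, -0.022,  0.002]), 'grasp_force': np.float64(0.0), 'grip_width': np.float64(0.087)}
0.0187 [[ 0.922  0.386 -0.001]
 [ 0.386 -0.922  0.001]
 [-0.    -0.001 -1.   ]]
top bung 0.55 [224. 195.] 43 [0.565 0.074 0.12 ] [0.556 0.066 0.114] [0.574 0.083 0.124]
top gauge_blue 0.54 [397. 190.] 275 [ 0.554 -0.405  0.145] [ 0.536 -0.438  0.115] [ 0.571 -0.384  0.152]
top gauge_black 0.81 [357. 194.] 281 [ 0.547 -0.298  0.145] [ 0.531 -0.333  0.116] [ 0.563 -0.274  0.153]
top bin 0.6 [127. 223.] 4571 [0.485 0.395 0.006] [0.369 0.292 0.   ] [0.595 0.459 0.087]
top manifold 0.77 [226. 194.] 2108 [0.563 0.073 0.05 ] [ 0.526 -0.044 
[... 407 characters left out ...]
ide gauge_blue 0.74 [237. 228.] 2532 [0.557 0.097 0.046] [ 0.522 -0.031 -0.   ] [0.654 0.198 0.106]
side gauge_blue 0.69 [280.  99.] 183 [ 0.552 -0.392  0.134] [ 0.535 -0.419  0.097] [ 0.569 -0.381  0.151]
side gauge_black 0.8 [276. 122.] 271 [ 0.545 -0.287  0.13 ] [ 0.53  -0.362  0.073] [ 0.572 -0.272  0.152]
side gauge_black 0.19 [235. 332.] 8806 [0.484 0.364 0.007] [0.369 0.294 0.002] [0.595 0.461 0.087]
side bin 0.97 [235. 330.] 8757 [0.485 0.365 0.007] [0.369 0.294 0.002] [0.595 0.461 0.087]
side manifold 0.86 [234. 230.] 2367 [0.557 0.103 0.049] [ 0.526 -0.021  0.003] [0.653 0.198 0.106]
side rack 0.55 [278. 136.] 916 [ 0.537 -0.276  0.071] [ 0.512 -0.467  0.002] [ 0.587 -0.248  0.076]
```

View pics/top0.png

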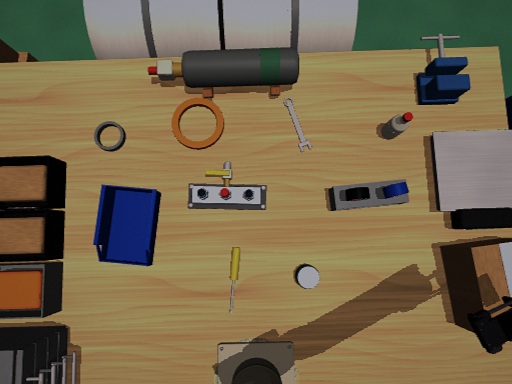

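View pics/side0.png

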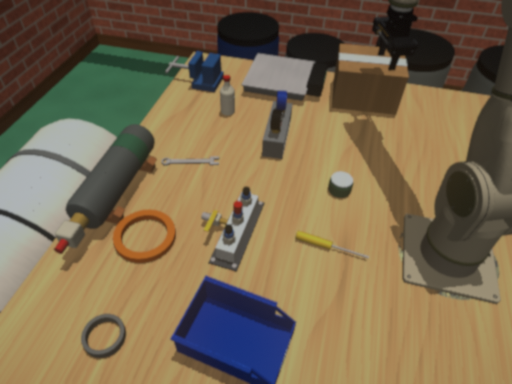

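Top view: the red bung is at (224,195), the blue gauge at (397,190), the black gauge at (357,194), and the blue bin at (127,223). The heights match the given sizes. I'll move above the rack and turn the tool so that its x is world y and its y is world x.

Call:
{"name": "arm_command", "arguments": {
  "steps": [
    [[0, 0, -0.4, 0, 0, -0.1, 1], [0, 0, -0.8, 0, 0, -0.374, 1], [0, 0, -0.8, 0, 0, -0.374, 1], [0, 0, -0.8, 0, 0, -0.374, 1], [0, 0, -0.8, 0, 0, -0.374, 1], [0, 0, -0.8, 0, 0, -0.374, 1], [0, 0, -0.8, 0, 0, -0.374, 1], [0, 0, -0.8, 0, 0, -0.374, 1], [0, 0, -0.8, 0, 0, -0.374, 1], [0, 0, -0.8, 0, 0, -0.374, 1]]
  ]
}}

```text
t: 1.7
position: [0.2415, -0.5765, 0.3026]
ee_rot: [0.708, 0.706, 0.0, 0.0]
wrist_force: [-0.2, 0.4, 0.3]
grip_width: 0.0873
grasp_force: 0.0
```

Call:
{"name": "arm_command", "arguments": {
  "steps": [
    [[0.25, 0.5, 0, 0, 0, 0, 1], [0.5, 1, 0, 0, 0, 0, 1], [0.5, 1, 0, 0, 0, 0, 1], [0.5, 1, 0, 0, 0, 0, 1]]
  ]
}}

```text
t: 2.1
position: [0.3443, -0.5245, 0.3025]
ee_rot: [0.706, 0.708, 0.001, 0.0]
wrist_force: [-0.8, 0.3, 0.1]
grip_width: 0.087
grasp_force: 0.0
```

Call:
{"name": "arm_command", "arguments": {
  "steps": [
    [[0.25, 0.5, 0, 0, 0, 0, 1], [0.5, 1, 0, 0, 0, 0, 1], [0.5, 1, 0, 0, 0, 0, 1], [0.5, 1, 0, 0, 0, 0, 1]]
  ]
}}

```text
t: 2.5
position: [0.4426, -0.4754, 0.3022]
ee_rot: [0.706, 0.708, 0.0, -0.0]
wrist_force: [-0.6, -0.2, -0.7]
grip_width: 0.0871
grasp_force: 0.0
```

Call:
{"name": "arm_command", "arguments": {
  "steps": [
    [[0.4, 0.4, 0, 0, 0, 0, 1], [0.7, 0.8, 0, 0, 0, 0, 1], [0.7, 0.8, 0, 0, 0, 0, 1], [0.7, 0.8, 0, 0, 0, 0, 1], [0.7, 0.8, 0, 0, 0, 0, 1]]
  ]
}}

```text
t: 3.0
position: [0.5192, -0.4089, 0.3026]
ee_rot: [0.708, 0.706, -0.001, 0.0]
wrist_force: [-0.8, -0.4, 0.6]
grip_width: 0.0869
grasp_force: 0.0
```

```bash
python3 - <<'E'
from h import *
s=telemetry.read_state();print(s["t"],s["position"].round(4),s["joint_positions"].round(2),R.from_quat(s["ee_rot"]).as_matrix().round(3))
im,d=capture("wrist");cv2.imwrite("pics/w1.png",im)
for n in ["gauge_blue","gauge_black","rack"]:
    for q in nets.silhouettes(n,"wrist")[:2]:
        P=pts("wrist",q["pixels"],d);np.save(f"pics/{n}.npy",P)
        print(n,round(q["p"],2),np.round(q["location"]),len(P),np.median(P,0).round(3),np.percentile(P,2,axis=0).round(3),np.percentile(P,98,axis=0).round(3))
E
```

```text
3.0 [ 0.5192 -0.4089  0.3026] [ 0.83  0.41 -0.35  1.21  0.14  1.55  0.51] [[ 0.003  1.    -0.001]
 [ 1.    -0.003 -0.001]
 [-0.001 -0.001 -1.   ]]
gauge_blue 0.61 [283. 176.] 1590 [ 0.555 -0.408  0.145] [ 0.537 -0.442  0.072] [ 0.575 -0.384  0.15 ]
gauge_black 0.59 [279.  82.] 1692 [ 0.548 -0.308  0.146] [ 0.533 -0.337  0.119] [ 0.564 -0.278  0.151]
rack 0.9 [270. 126.] 4998 [ 0.543 -0.358  0.072] [ 0.517 -0.466  0.07 ] [ 0.591 -0.254  0.074]
```

View pics/w1.png

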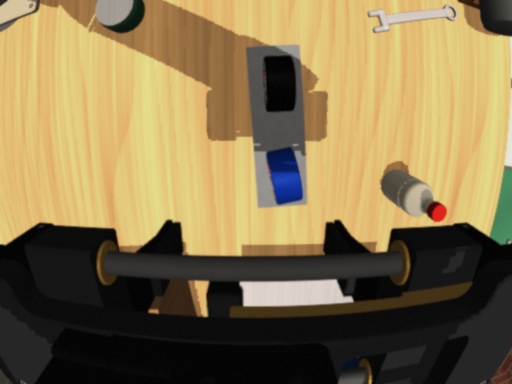

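The wrist view shows the black gauge at (280,82) and the blue gauge at (285,176), which is turned a few degrees in the rack. I'll fit its axis from the cloud, then go to the bung.

```bash
python3 - <<'E'
from h import *
for n in ["gauge_blue","gauge_black","rack"]:
    P=np.load(f"pics/{n}.npy")
    P=P[P[:,2]>.12] if n!="rack" else P[abs(P[:,2]-.072)<.006]
    r=cv2.minAreaRect((P[:,:2]*1000).astype(np.float32));print(n,len(P),np.round(r[0],1),np.round(r[1],1),round(r[2],1))
E
```

```text
gauge_blue 1506 [ 556.2 -416.1] [33.1 63.9] 12.5
gauge_black 1655 [ 548.9 -306.9] [32.7 63.5] 1.3
rack 4971 [ 553.7 -360.3] [ 71.1 220.2] 4.0
```

Call:
{"name": "arm_command", "arguments": {
  "steps": [
    [[0.5, 0.1, 0, 0, 0, 0, 1], [1, 0.1, 0, 0, 0, 0, 1], [1, 0.1, 0, 0, 0, 0, 1]]
  ]
}}

```text
t: 3.5
position: [0.5328, -0.299, 0.3037]
ee_rot: [0.704, 0.71, 0.001, -0.0]
wrist_force: [-0.5, -0.2, 0.5]
grip_width: 0.087
grasp_force: 0.0
```

Call:
{"name": "arm_command", "arguments": {
  "steps": [
    [[0.5, 0.1, 0, 0, 0, 0, 1], [1, 0.1, 0, 0, 0, 0, 1], [1, 0.1, 0, 0, 0, 0, 1]]
  ]
}}

```text
t: 3.8
position: [0.5422, -0.1989, 0.3037]
ee_rot: [0.704, 0.711, 0.001, 0.0]
wrist_force: [1.0, 0.2, 0.9]
grip_width: 0.0869
grasp_force: 0.0
```

Call:
{"name": "arm_command", "arguments": {
  "steps": [
    [[0.5, 0.1, 0, 0, 0, 0, 1], [1, 0.1, 0, 0, 0, 0, 1], [1, 0.1, 0, 0, 0, 0, 1]]
  ]
}}

```text
t: 4.1
position: [0.5515, -0.0988, 0.3035]
ee_rot: [0.703, 0.711, 0.001, -0.0]
wrist_force: [0.1, 0.1, 0.3]
grip_width: 0.0869
grasp_force: 0.0
```

Call:
{"name": "arm_command", "arguments": {
  "steps": [
    [[0.5, 0.1, 0.3, 0, 0, 0, 1], [1, 0.1, 0.6, 0, 0, 0, 1], [1, 0.1, 0.6, 0, 0, 0, 1], [1, 0.1, 0.6, 0, 0, 0, 1], [1, 0.1, 0.6, 0, 0, 0, 1]]
  ]
}}

```text
t: 4.6
position: [0.5612, -0.0075, 0.2429]
ee_rot: [0.707, 0.707, -0.0, 0.0]
wrist_force: [0.2, -0.6, 0.1]
grip_width: 0.0872
grasp_force: 0.0
```

```bash
python3 - <<'E'
from h import *
s=telemetry.read_state();print(s["t"],s["position"].round(4),s["joint_positions"].round(2))
im,d=capture("wrist");cv2.imwrite("pics/w2.png",im)
for n in ["bung","manifold"]:
    for q in nets.silhouettes(n,"wrist")[:2]:
        P=pts("wrist",q["pixels"],d);np.save(f"pics/{n}.npy",P)
        print(n,round(q["p"],2),np.round(q["location"]),len(P),np.median(P,0).round(3),np.percentile(P,2,axis=0).round(3),np.percentile(P,98,axis=0).round(3))
        if n=="bung" : 
            T=P[P[:,2]>.113]
            if len(T): print(cv2.minEnclosingCircle((T[:,:2]*1000).astype(np.float32)),T.mean(0))
        else:
            for lo,hi in [(.045,.06),(.095,.113)]:
                T=P[(P[:,2]>lo)&(P[:,2]<hi)]
                if len(T): print(lo,cv2.minAreaRect((T[:,:2]*1000).astype(np.float32)))
# red mask
h=cv2.cvtColor(im,cv2.COLOR_BGR2HSV);m=((h[...,0]<8)|(h[...,0]>172))&(h[...,1]>150)&(h[...,2]>80)
P=pts("wrist",m,d);P=P[(abs(P[:,0]-.565)<.04)&(abs(P[:,1]-.075)<.04)&(P[:,2]>.116)];print("red",len(P),P.mean(0) if len(P) else 0,cv2.minEnclosingCircle((P[:,:2]*1000).astype(np.float32)))
E
```

```text
4.6 [ 0.5612 -0.0075  0.2429] [ 0.43  0.23 -0.58  1.58  0.13  1.37 -0.16]
bung 0.71 [259.  99.] 558 [0.567 0.075 0.12 ] [0.555 0.065 0.052] [0.58  0.09  0.122]
((567.0885620117188, 75.2568359375), 12.442578315734863) [0.5669532  0.07473885 0.1197086 ]
manifold 0.94 [270. 100.] 11791 [0.571 0.076 0.052] [ 0.528 -0.043  0.005] [0.656 0.191 0.106]
0.045 ((593.854736328125, 73.87553405761719), (209.8640899658203, 106.63899230957031), 87.037109375)
0.095 ((566.9827880859375, 75.12965393066406), (159.4414520263672, 21.735614776611328), 86.52448272705078)
manifold 0.44 [226. 309.] 153 [ 0.521 -0.254  0.009] [ 0.511 -0.255 -0.   ] [0.577 0.015 0.34 ]
red 452 [0.56692274 0.0747939  0.12003669] ((567.0684814453125, 74.47614288330078), 11.60459041595459)
```

View pics/w2.png

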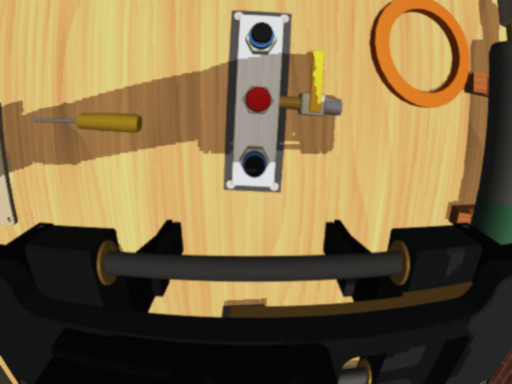

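Wrist view: the bung top is at (258,99) and the plugs at (261,35) and (255,162). The bung is at (0.567, 0.075) with its top at 0.120, as expected. I'll descend and grip.

Call:
{"name": "arm_command", "arguments": {
  "steps": [
    [[0.4, 0.06, 0.1, 0, 0, 0, 1], [0.82, 0.06, 0.5, 0, 0, 0, 1], [0.82, 0.06, 0.8, 0, 0, 0, 1], [0.82, 0.06, 0.8, 0, 0, 0, 1], [0.82, 0.06, 0.8, 0, 0, 0, 1], [0.82, 0.06, 0.8, 0, 0, 0, 1]]
  ]
}}

```text
t: 5.35
position: [0.5683, 0.0743, 0.1648]
ee_rot: [0.708, 0.707, 0.001, 0.001]
wrist_force: [-0.3, 0.1, 1.1]
grip_width: 0.0873
grasp_force: 0.0
```

```bash
python3 - <<'E'
from h import *
print(tool_shift([0.567,0.075,0.0955]).round(3))
E
```

```text
[ 0.007 -0.015  0.692]
```

Call:
{"name": "arm_command", "arguments": {
  "steps": [
    [[0, -0.01, 0.35, 0, 0, 0, 1], [0, -0.01, 0.69, 0, 0, 0, 1], [0, -0.01, 0.69, 0, 0, 0, 1], [0, -0.01, 0.69, 0, 0, 0, 1], [0, -0.01, 0.69, 0, 0, 0, 0.2], [0, -0.01, 0.69, 0, 0, 0, 0.2], [0, -0.01, 0.69, 0, 0, 0, 0.1], [0, -0.01, 0.69, 0, 0, 0, 0.1], [0, -0.01, 0.69, 0, 0, 0, 0.1], [0, -0.01, 0.69, 0, 0, 0, 0.1], [0, -0.01, 0.69, 0, 0, 0, 0.1], [0, -0.01, 0.69, 0, 0, 0, 0.1]]
  ],
  "force": 40
}}

```text
t: 6.55
position: [0.5659, 0.0759, 0.0935]
ee_rot: [0.707, 0.707, -0.0, -0.0]
wrist_force: [0.8, 0.8, -0.9]
grip_width: 0.031
grasp_force: 0.0
```

Call:
{"name": "arm_command", "arguments": {
  "steps": [
    [[0, 0, -0.02, 0, 0, 0, 0.1], [0, 0, -0.02, 0, 0, 0, 0.1], [0, 0, -0.02, 0, 0, 0, 0.1], [0, 0, -0.02, 0, 0, 0, 0.1], [0, 0, -0.02, 0, 0, 0, 0.1], [0, 0, -0.02, 0, 0, 0, 0.1]]
  ],
  "force": 40
}}

```text
t: 7.15
position: [0.566, 0.0759, 0.0957]
ee_rot: [0.707, 0.707, 0.0, 0.0]
wrist_force: [-2.8, -0.6, 5.0]
grip_width: 0.0228
grasp_force: 40.0
```

Call:
{"name": "arm_command", "arguments": {
  "steps": [
    [[0, 0.005, 0, 0.017, 0, 0, 0.1], [0, 0.01, -0.01, 0.034, 0, 0, 0.1], [0, 0.015, -0.04, 0.045, 0, 0, 0.1], [0, 0.025, -0.06, 0.056, 0, 0, 0.1], [0, 0.035, -0.08, 0.067, 0, 0, 0.1], [0, 0.035, -0.08, 0.067, 0, 0, 0.1], [0, 0.035, -0.08, 0.067, 0, 0, 0.1], [0, 0.035, -0.08, 0.067, 0, 0, 0.1]]
  ],
  "force": 40
}}

```text
t: 7.95
position: [0.5695, 0.0758, 0.1034]
ee_rot: [0.703, 0.704, -0.074, -0.074]
wrist_force: [1.0, -0.2, -2.3]
grip_width: 0.023
grasp_force: 40.0
```

```bash
python3 - <<'E'
from h import *
s=telemetry.read_state();print(s["t"],s["position"].round(4),np.degrees(np.arccos(-R.from_quat(s["ee_rot"]).as_matrix()[2,2])),s["grip_width"])
im,d=capture("side")
cv2.imwrite("pics/s2.png",cv2.resize(im[150:270,170:310],None,fx=4,fy=4,interpolation=cv2.INTER_CUBIC))
E
```

```text
7.95 [0.5695 0.0758 0.1034] 11.983836098789627 0.022973430564822404
```

View pics/s2.png

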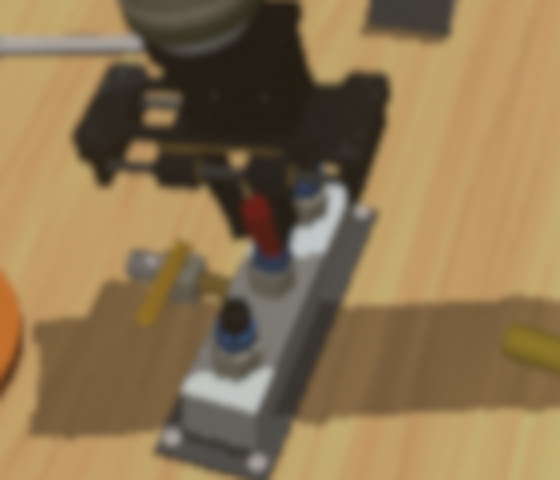

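The side view shows the red grip at (257,225) leaning about 12° with its nose still in the blue sleeve. I'll draw it out and carry it to the bin.

Call:
{"name": "arm_command", "arguments": {
  "steps": [
    [[0, 0, -0.2, 0, 0, 0, 0.1], [0, 0, -0.5, 0, 0, 0, 0.1], [0, 0, -1, 0, 0, 0, 0.1], [0, 0, -1, 0, 0, 0, 0.1], [0, 0, -1, 0, 0, 0, 0.1]]
  ]
}}

```text
t: 8.5
position: [0.5908, 0.0761, 0.2025]
ee_rot: [0.703, 0.704, -0.073, -0.073]
wrist_force: [-0.5, -0.7, -1.5]
grip_width: 0.0233
grasp_force: 40.0
```

Call:
{"name": "arm_command", "arguments": {
  "steps": [
    [[0.4, 0, 0, -0.067, 0, 0, 0.1], [0.8, 0, 0, -0.067, 0, 0, 0.1], [1, 0, 0, -0.067, 0, 0, 0.1], [1, 0, 0, -0.067, 0, 0, 0.1]]
  ]
}}

```text
t: 8.9
position: [0.588, 0.1797, 0.2005]
ee_rot: [0.705, 0.71, -0.0, -0.001]
wrist_force: [0.0, -0.6, -0.4]
grip_width: 0.0234
grasp_force: 40.0
```

Call:
{"name": "arm_command", "arguments": {
  "steps": [
    [[0.5, -0.25, 0, 0, 0, 0, 0.1], [1, -0.5, 0, 0, 0, 0, 0.1], [1, -0.5, 0, 0, 0, 0, 0.1]]
  ]
}}

```text
t: 9.2
position: [0.5362, 0.2807, 0.2006]
ee_rot: [0.704, 0.71, -0.0, -0.001]
wrist_force: [-0.2, 0.3, -0.3]
grip_width: 0.023
grasp_force: 40.0
```

Call:
{"name": "arm_command", "arguments": {
  "steps": [
    [[0.5, -0.25, 0, 0, 0, 0, 0.1], [1, -0.5, 0, 0, 0, 0, 0.1], [1, -0.5, 0, 0, 0, 0, 0.1], [1, -0.5, 0, 0, 0, 0, 0.1]]
  ]
}}

```text
t: 9.6
position: [0.4883, 0.3771, 0.2004]
ee_rot: [0.705, 0.709, -0.001, -0.0]
wrist_force: [-0.0, -0.4, -0.4]
grip_width: 0.0232
grasp_force: 40.0
```

```bash
python3 - <<'E'
from h import *
s=telemetry.read_state();print(s["t"],s["position"].round(4),s["joint_positions"].round(2),s["grip_width"])
im,d=capture("side")
q=nets.silhouettes("bin","side")[0];P=pts("side",q["pixels"],d)
T=P[(P[:,2]<.1)&(P[:,2]>-.01)]
r=cv2.minAreaRect((T[:,:2]*1000).astype(np.float32));print(q["p"],r)
print(tool_shift([r[0][0]/1000,r[0][1]/1000,0.055]).round(3))
cv2.imwrite("pics/s3.png",im)
E
```

```text
9.6 [0.4883 0.3771 0.2004] [-0.18  0.42 -0.72  1.48  0.28  1.35 -0.92] 0.023203388826617922
0.75 ((490.75982666015625, 358.40087890625), (206.57550048828125, 260.1675720214844), 84.77278900146484)
[-1.530e-01 -1.000e-03  1.455e+00]
```

View pics/s3.png

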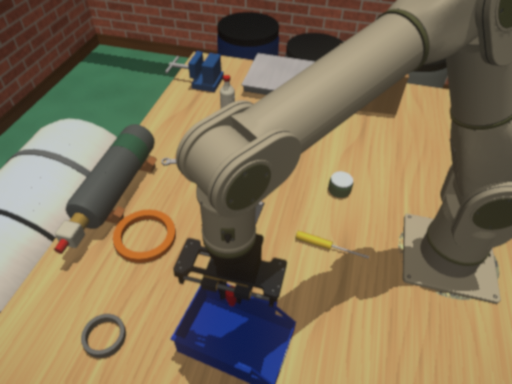

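The bung, at (231,297), is in the gripper above the bin. I'll lower it, release and retract.

Call:
{"name": "arm_command", "arguments": {
  "steps": [
    [[0, -0.05, 0.4, 0, 0, 0, 0.1], [0, -0.05, 0.8, 0, 0, 0, 0.1], [0, -0.05, 0.8, 0, 0, 0, 0.1]]
  ]
}}

```text
t: 10.0
position: [0.4844, 0.3709, 0.1159]
ee_rot: [0.708, 0.706, -0.005, 0.0]
wrist_force: [0.3, -0.6, -0.1]
grip_width: 0.0234
grasp_force: 40.0
```

Call:
{"name": "arm_command", "arguments": {
  "steps": [
    [[0, 0, 0.4, 0, 0, 0, 0.1], [0, 0, 0.65, 0, 0, 0, 0.1], [0, 0, 0.65, 0, 0, 0, 0.1], [0, 0, 0.65, 0, 0, 0, 0.5], [0, 0, 0.65, 0, 0, 0, 0.5], [0, 0, 0.65, 0, 0, 0, 0.5], [0, 0, 0.65, 0, 0, 0, 0.5], [0, 0, 0.65, 0, 0, 0, 0.5], [0, 0, 0.65, 0, 0, 0, 0.5], [0, 0, 0.2, 0, 0, 0, 0.5], [0, 0, -0.3, 0, 0, 0, 0.5]]
  ]
}}

```text
t: 11.1
position: [0.484, 0.3749, 0.1509]
ee_rot: [0.707, 0.708, -0.002, -0.0]
wrist_force: [1.5, 1.0, 0.9]
grip_width: 0.0435
grasp_force: 0.0
```

Call:
{"name": "arm_command", "arguments": {
  "steps": [
    [[0, 0, -0.5, 0, 0, 0, 1], [0, 0, -1, 0, 0, 0, 1], [0, 0, -1, 0, 0, 0, 1]]
  ]
}}

```text
t: 11.4
position: [0.4866, 0.3782, 0.259]
ee_rot: [0.707, 0.708, 0.005, 0.001]
wrist_force: [0.6, 0.6, -1.0]
grip_width: 0.0599
grasp_force: 0.0
```

```bash
python3 - <<'E'
from h import *
s=telemetry.read_state();print(s["t"],s["position"].round(4),s["grip_width"])
for c in ["side","top"]:
    im,d=capture(c)
    for q in nets.silhouettes("bung",c)[:2]:
        P=pts(c,q["pixels"],d);print(c,q["p"],q["location"],np.median(P,0).round(3) if len(P) else 0)
E
```

```text
11.4 [0.4866 0.3782 0.259 ] 0.0598677417431555
side 0.65 [231.3, 262.3] [0.546 0.193 0.007]
side 0.43 [236.4, 332.9] [0.484 0.382 0.053]
top 0.57 [127.0, 222.4] [0.487 0.371 0.053]
```

The bung stands in the bin at (0.485, 0.375) with its top at 0.053, as it should be. I'm going back to the blue gauge, at (0.557, -0.4155) with a yaw of 12.5°.

Call:
{"name": "arm_command", "arguments": {
  "steps": [
    [[-0.5, 0.05, -0.2, 0, 0, 0, 1], [-1, 0.1, -0.4, 0, 0, 0, 1], [-1, 0.1, -0.4, 0, 0, 0, 1]]
  ]
}}

```text
t: 11.9
position: [0.4973, 0.2701, 0.2917]
ee_rot: [0.709, 0.705, -0.001, 0.001]
wrist_force: [0.9, 0.2, 0.9]
grip_width: 0.0862
grasp_force: 0.0
```

Call:
{"name": "arm_command", "arguments": {
  "steps": [
    [[-0.5, 0.05, 0, 0, 0, 0, 1], [-1, 0.1, 0, 0, 0, 0, 1]]
  ]
}}

```text
t: 12.1
position: [0.5044, 0.1756, 0.2899]
ee_rot: [0.706, 0.708, -0.001, -0.001]
wrist_force: [1.3, -1.3, 0.1]
grip_width: 0.0871
grasp_force: 0.0
```

Call:
{"name": "arm_command", "arguments": {
  "steps": [
    [[-0.5, 0.05, 0, 0, 0, 0, 1], [-1, 0.1, 0, 0, 0, 0, 1]]
  ]
}}

```text
t: 12.3
position: [0.5145, 0.0748, 0.2899]
ee_rot: [0.707, 0.708, -0.001, -0.001]
wrist_force: [1.4, 0.1, -0.2]
grip_width: 0.0866
grasp_force: 0.0
```

Call:
{"name": "arm_command", "arguments": {
  "steps": [
    [[-0.5, 0.05, 0, 0, 0, 0, 1], [-1, 0.1, 0, 0, 0, 0, 1]]
  ]
}}

```text
t: 12.5
position: [0.5246, -0.0247, 0.29]
ee_rot: [0.707, 0.707, -0.001, -0.001]
wrist_force: [1.8, -0.1, -0.3]
grip_width: 0.0872
grasp_force: 0.0
```

Call:
{"name": "arm_command", "arguments": {
  "steps": [
    [[-0.5, 0.05, 0, 0, 0, 0, 1], [-1, 0.1, 0, 0, 0, 0, 1]]
  ]
}}

```text
t: 12.7
position: [0.5347, -0.124, 0.2899]
ee_rot: [0.707, 0.708, -0.001, -0.001]
wrist_force: [0.9, 0.5, 1.0]
grip_width: 0.0871
grasp_force: 0.0
```

Call:
{"name": "arm_command", "arguments": {
  "steps": [
    [[-0.5, 0.05, 0, 0, 0, 0, 1], [-1, 0.1, 0, 0, 0, 0, 1]]
  ]
}}

```text
t: 12.9
position: [0.5448, -0.2234, 0.2897]
ee_rot: [0.707, 0.708, -0.001, -0.001]
wrist_force: [0.8, 0.4, -0.5]
grip_width: 0.0873
grasp_force: 0.0
```

Call:
{"name": "arm_command", "arguments": {
  "steps": [
    [[-0.5, 0.05, 0, 0, 0, 0, 1], [-1, 0.1, 0, 0, 0, 0, 1]]
  ]
}}

```text
t: 13.1
position: [0.555, -0.3228, 0.2895]
ee_rot: [0.707, 0.708, -0.0, -0.001]
wrist_force: [0.9, -0.1, 0.4]
grip_width: 0.087
grasp_force: 0.0
```

Call:
{"name": "arm_command", "arguments": {
  "steps": [
    [[-0.5, 0, 0, 0, 0, -0.069, 1], [-0.94, 0, 0, 0, 0, -0.069, 1], [-0.94, 0, 0, 0, 0, -0.069, 1], [-0.94, 0, 0, 0, 0, -0.069, 1], [-0.94, 0, 0, 0, 0, -0.069, 1]]
  ]
}}

```text
t: 13.6
position: [0.5561, -0.4135, 0.2903]
ee_rot: [0.626, 0.78, 0.0, -0.001]
wrist_force: [0.2, -0.6, 0.6]
grip_width: 0.0872
grasp_force: 0.0
```

```bash
python3 - <<'E'
from h import *
s=telemetry.read_state();print(s["t"],s["position"].round(4),s["joint_positions"].round(2),s["grip_width"],R.from_quat(s["ee_rot"]).as_matrix().round(3))
print(tool_shift([.557,-.4155,.103]).round(3))
E
```

```text
13.6 [ 0.5561 -0.4135  0.2903] [ 0.76  0.49 -0.3   1.12  0.14  1.55  0.71] 0.08719439288984174 [[-0.217  0.976 -0.001]
 [ 0.976  0.217  0.002]
 [ 0.002 -0.    -1.   ]]
[-0.025  0.006  1.873]
```

Call:
{"name": "arm_command", "arguments": {
  "steps": [
    [[-0.02, 0.01, 0.3, 0, 0, 0, 1], [-0.02, 0.01, 0.7, 0, 0, 0, 1], [-0.02, 0.01, 0.97, 0, 0, 0, 1], [-0.02, 0.01, 0.97, 0, 0, 0, 1]]
  ]
}}

```text
t: 14.0
position: [0.5556, -0.4141, 0.1901]
ee_rot: [0.625, 0.78, -0.0, -0.004]
wrist_force: [-0.3, 0.3, -0.1]
grip_width: 0.0869
grasp_force: 0.0
```

Call:
{"name": "arm_command", "arguments": {
  "steps": [
    [[0, 0, 0.3, 0, 0, 0, 1], [0, 0, 0.6, 0, 0, 0, 1], [0, 0, 0.9, 0, 0, 0, 1], [0, 0, 0.9, 0, 0, 0, 0.3], [0, 0, 0.9, 0, 0, 0, 0.2], [0, 0, 0.9, 0, 0, 0, 0.2], [0, 0, 0.9, 0, 0, 0, 0.2], [0, 0, 0.9, 0, 0, 0, 0.2], [0, 0, 0.9, 0, 0, 0, 0.2], [0, 0, 0.9, 0, 0, 0, 0.2], [0, 0, 0.9, 0, 0, 0, 0.2], [0, 0, 0.9, 0, 0, 0, 0.2]]
  ],
  "force": 60
}}

```text
t: 15.2
position: [0.5569, -0.417, 0.1045]
ee_rot: [0.626, 0.78, -0.0, 0.0]
wrist_force: [-0.5, -0.2, 1.1]
grip_width: 0.032
grasp_force: 60.0
```

Call:
{"name": "arm_command", "arguments": {
  "steps": [
    [[0, 0, 0, 0, 0, 0, 0.2], [0, 0, 0, 0, 0, 0, 0.2], [0, 0, 0, 0, 0, 0, 0.2], [0, 0, 0, 0, 0, 0, 0.2]]
  ],
  "force": 60
}}

```text
t: 15.6
position: [0.5569, -0.4169, 0.1044]
ee_rot: [0.626, 0.78, -0.0, 0.0]
wrist_force: [-0.3, 0.1, 1.5]
grip_width: 0.0312
grasp_force: 60.0
```

Call:
{"name": "arm_command", "arguments": {
  "steps": [
    [[0, 0, -0.1, 0, 0, 0, 0.2], [0, 0, -0.3, 0, 0, 0, 0.2], [0, 0, -0.6, 0, 0, 0, 0.2], [0, 0, -1, 0, 0, 0, 0.2], [0, 0, -1, 0, 0, 0, 0.2]]
  ]
}}

```text
t: 16.1
position: [0.5591, -0.418, 0.2113]
ee_rot: [0.626, 0.78, 0.0, 0.005]
wrist_force: [-0.3, 0.9, -1.2]
grip_width: 0.0318
grasp_force: 60.0
```

Call:
{"name": "arm_command", "arguments": {
  "steps": [
    [[0, 0, -0.3, 0, 0, 0.04, 0.2], [0, 0, -0.6, 0, 0, 0.069, 0.2], [0, 0, -0.6, 0, 0, 0.069, 0.2], [0, 0, -0.6, 0, 0, 0.069, 0.2]]
  ]
}}

```text
t: 16.5
position: [0.557, -0.4168, 0.2643]
ee_rot: [0.706, 0.708, -0.0, 0.0]
wrist_force: [0.5, -0.2, -4.1]
grip_width: 0.0317
grasp_force: 60.0
```

Call:
{"name": "arm_command", "arguments": {
  "steps": [
    [[0.3, 0, 0, 0, 0, 0, 0.2], [0.7, 0, 0, 0, 0, 0, 0.2], [1, 0, 0, 0, 0, 0, 0.2], [1, 0, 0, 0, 0, 0, 0.2]]
  ]
}}

```text
t: 16.9
position: [0.5576, -0.311, 0.2631]
ee_rot: [0.704, 0.71, 0.001, -0.002]
wrist_force: [1.1, -0.1, -2.7]
grip_width: 0.0316
grasp_force: 60.0
```

Call:
{"name": "arm_command", "arguments": {
  "steps": [
    [[0.3, 0, 0, 0, 0, 0, 0.2], [0.7, 0, 0, 0, 0, 0, 0.2], [1, 0, 0, 0, 0, 0, 0.2], [1, 0, 0, 0, 0, 0, 0.2]]
  ]
}}

```text
t: 17.3
position: [0.557, -0.2116, 0.2633]
ee_rot: [0.704, 0.71, 0.0, -0.001]
wrist_force: [-0.1, 0.2, -2.2]
grip_width: 0.0318
grasp_force: 60.0
```

Call:
{"name": "arm_command", "arguments": {
  "steps": [
    [[0.3, 0, 0, 0, 0, 0, 0.2], [0.7, 0, 0, 0, 0, 0, 0.2], [1, 0, 0, 0, 0, 0, 0.2], [1, 0, 0, 0, 0, 0, 0.2]]
  ]
}}

```text
t: 17.7
position: [0.5565, -0.1121, 0.2634]
ee_rot: [0.704, 0.71, 0.0, -0.001]
wrist_force: [-0.0, 0.1, -2.9]
grip_width: 0.0318
grasp_force: 60.0
```

Call:
{"name": "arm_command", "arguments": {
  "steps": [
    [[0.3, 0, 0, 0, 0, 0, 0.2], [0.7, 0, 0, 0, 0, 0, 0.2], [1, 0.05, 0, 0, 0, 0, 0.2], [1, 0.05, 0, 0, 0, 0, 0.2]]
  ]
}}

```text
t: 18.1
position: [0.5614, -0.0124, 0.2633]
ee_rot: [0.704, 0.71, 0.0, -0.001]
wrist_force: [-0.4, -0.3, -2.9]
grip_width: 0.0316
grasp_force: 60.0
```

Call:
{"name": "arm_command", "arguments": {
  "steps": [
    [[0.3, 0, 0, 0, 0, 0, 0.2], [0.7, 0, 0, 0, 0, 0, 0.2], [0.9, 0.05, 0, 0, 0, 0, 0.2], [0.9, 0.05, 0, 0, 0, 0, 0.2], [0.9, 0.05, 0, 0, 0, 0, 0.2]]
  ]
}}

```text
t: 18.6
position: [0.5665, 0.0716, 0.2632]
ee_rot: [0.707, 0.707, -0.001, -0.0]
wrist_force: [-0.1, -0.1, -3.0]
grip_width: 0.0317
grasp_force: 60.0
```

```bash
python3 - <<'E'
from h import *
s=telemetry.read_state();print(s["t"],s["position"].round(4),s["joint_positions"].round(2),s["grip_width"],R.from_quat(s["ee_rot"]).as_matrix().round(3))
im,d=capture("side");cv2.imwrite("pics/s4.png",cv2.resize(im[120:280,150:330],None,fx=4,fy=3.75,interpolation=cv2.INTER_CUBIC))
for q in nets.silhouettes("gauge_blue","side")[:1]:
    P=pts("side",q["pixels"],d);np.save("pics/gb.npy",P);print(q["p"],q["location"],len(P))
    for lo in np.arange(.11,.28,.01):
        T=P[(P[:,2]>lo)&(P[:,2]<lo+.01)&(abs(P[:,0]-.567)<.06)]
        if len(T):print(round(lo,2),len(T),T.mean(0).round(4))
print(proj("side",[.567,.075,.12]),proj("side",[.567,.075,.09]))
E
```

```text
18.6 [0.5665 0.0716 0.2632] [ 0.25  0.24 -0.54  1.52  0.12  1.42 -0.3 ] 0.03165254450449774 [[-0.001  1.    -0.002]
 [ 1.     0.001 -0.001]
 [-0.001 -0.002 -1.   ]]
0.9 [235.7, 161.5] 510
0.17 7 [0.5638 0.0788 0.1769]
0.18 16 [0.5635 0.0782 0.1849]
0.19 17 [0.5635 0.0782 0.1951]
0.2 15 [0.5627 0.0779 0.2048]
0.21 18 [0.5631 0.0787 0.2148]
0.22 8 [0.5648 0.0785 0.2219]
0.23 26 [0.5607 0.0828 0.2354]
0.24 12 [0.5612 0.0836 0.2422]
0.25 14 [0.5569 0.0918 0.2563]
0.26 33 [0.5592 0.0992 0.2658]
0.27 47 [0.5616 0.1026 0.2756]
0.28 63 [0.5635 0.1023 0.2854]
(np.float64(236.72103145965607), np.float64(203.05257504989592)) (np.float64(236.8333195738262), np.float64(210.46303361421894))
```

View pics/s4.png

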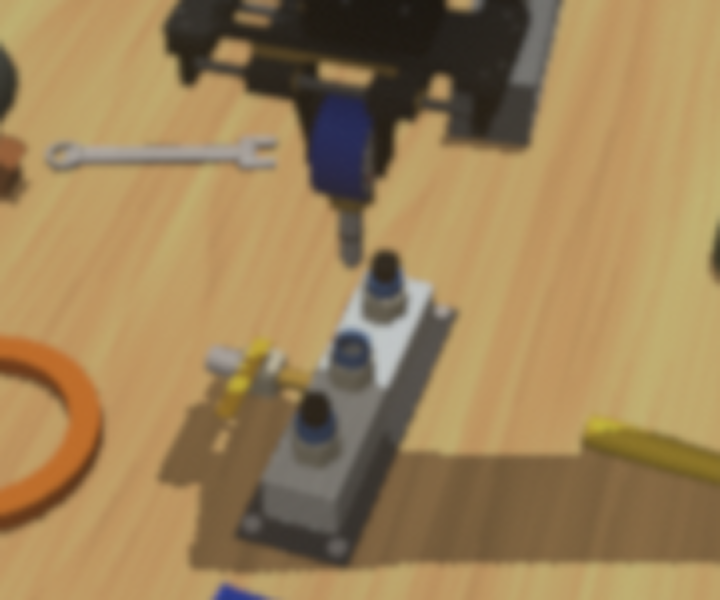

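The side view shows the tube upright at (351,240) above the open sleeve mouth at (352,345). I'll pin down the tube axis relative to the port using the camera direction.

```bash
python3 - <<'E'
from h import *
c=get_calibration("side");C=np.linalg.inv(c["camera_from_world"])[:3,3];print("cam",C.round(3),"fx",c["fx"])
P=np.load("pics/gb.npy");T=P[(P[:,2]>.172)&(P[:,2]<.222)]
v=C[:2]-T[:,:2].mean(0);v/=np.linalg.norm(v);print(v)
# fit cylinder r=8
from scipy.optimize import least_squares
f=lambda p:np.hypot(T[:,0]-p[0]-p[2]*(T[:,2]-.2),T[:,1]-p[1]-p[3]*(T[:,2]-.2))-.008
r=least_squares(f,[.565,.073,0,0],loss="soft_l1",f_scale=.002);print(r.x.round(4),np.std(r.fun))
print("simple",T[:,:2].mean(0)-v*.008*.79)
# sleeve r=13.5 upper part, visible z .06-.088 ; from a fresh picture
im,d=capture("side");m=np.zeros(d.shape,bool);m[195:235,222:252]=1
Q=pts("side",m,d);Q=Q[(np.hypot(Q[:,0]-.567,Q[:,1]-.075)<.02)&(Q[:,2]>.075)&(Q[:,2]<.088)]
g=lambda p:np.hypot(Q[:,0]-p[0],Q[:,1]-p[1])-.0135
q=least_squares(g,[.567,.075],loss="soft_l1",f_scale=.002);print(len(Q),q.x.round(4),np.std(q.fun), "simple",Q[:,:2].mean(0)-v*.0135*.79)
s=telemetry.read_state();print(s["position"])
E
```

```text
cam [0.357 0.752 0.928] fx 410.43278650461457
[-0.29294111  0.95613049]
[0.5655 0.072  0.0038 0.0192] 0.0011726852874313365
simple [0.5652826  0.07226815]
55 [0.5662 0.0781] 0.0018476257294000318 simple [0.56803113 0.06852681]
[0.56655126 0.07103024 0.26382262]
```

Call:
{"name": "arm_command", "arguments": {
  "steps": [
    [[0.025, 0.005, 0.3, 0, 0, 0, 0.2], [0.025, 0.005, 0.6, 0, 0, 0, 0.2], [0.025, 0.005, 0.72, 0, 0, 0, 0.2], [0.025, 0.005, 0.75, 0, 0, 0, 0.2], [0.025, 0.005, 0.8, 0, 0, 0, 0.2], [0.025, 0.005, 0.84, 0, 0, 0, 0.2], [0.025, 0.005, 0.84, 0, 0, 0, 0.2], [0.025, 0.005, 0.84, 0, 0, 0, 0.2]]
  ]
}}

```text
t: 19.55
position: [0.5672, 0.0756, 0.181]
ee_rot: [0.707, 0.707, 0.0, 0.0]
wrist_force: [-0.4, -0.6, -2.3]
grip_width: 0.0316
grasp_force: 60.0
```

Call:
{"name": "arm_command", "arguments": {
  "steps": [
    [[0, 0, 0.03, 0, 0, 0, 0.2], [0, 0, 0.06, 0, 0, 0, 0.2], [0, 0, 0.09, 0, 0, 0, 0.2], [0, 0, 0.12, 0, 0, 0, 0.2], [0, 0, 0.12, 0, 0, 0, 0.2]]
  ]
}}

```text
t: 20.05
position: [0.5666, 0.0753, 0.1676]
ee_rot: [0.707, 0.707, -0.001, -0.0]
wrist_force: [0.9, -1.3, -5.6]
grip_width: 0.0319
grasp_force: 60.0
```

Call:
{"name": "arm_command", "arguments": {
  "steps": [
    [[0, 0, 0.03, 0, 0, 0, 0.2], [0, 0, 0.06, 0, 0, 0, 0.2], [0, 0, 0.1, 0, 0, 0, 0.2], [0, 0, 0.1, 0, 0, 0, 0.2]]
  ]
}}

```text
t: 20.45
position: [0.5666, 0.0754, 0.1572]
ee_rot: [0.707, 0.707, -0.0, -0.0]
wrist_force: [-0.1, -1.3, -7.1]
grip_width: 0.0315
grasp_force: 60.0
```

Call:
{"name": "arm_command", "arguments": {
  "steps": [
    [[0, 0, 0.02, 0, 0, 0, 0.2], [0, 0, 0.03, 0, 0, 0, 0.2], [0, 0, 0.03, 0, 0, 0, 0.2], [0, 0, 0.03, 0, 0, 0, 0.2]]
  ]
}}

```text
t: 20.85
position: [0.5668, 0.0755, 0.1551]
ee_rot: [0.707, 0.707, -0.0, -0.0]
wrist_force: [-3.6, -2.5, -1.0]
grip_width: 0.0316
grasp_force: 60.0
```

```bash
python3 - <<'E'
from h import *
s=telemetry.read_state();print(s["position"],s["wrist_force"],s["ft_torque"])
im,d=capture("side");cv2.imwrite("pics/s5.png",cv2.resize(im[140:260,180:310],None,fx=5,fy=5,interpolation=cv2.INTER_CUBIC))
E
```

```text
[0.56681895 0.07546313 0.15513787] [-3.55726439 -2.46703172 -0.98508115] [-0.85176276  0.74450719  0.04788906]
```

View pics/s5.png

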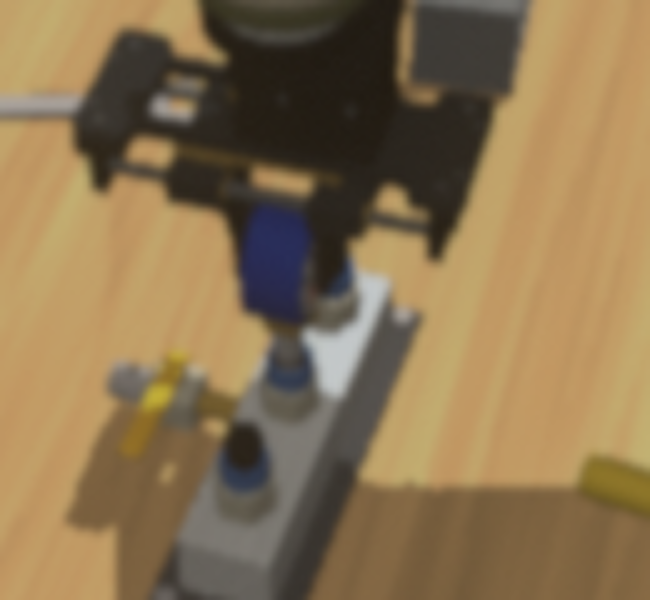

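The tube is in the sleeve, with the nut at (289,325) above the sleeve at (290,365). I'll push on until the force shows the bottom.

Call:
{"name": "arm_command", "arguments": {
  "steps": [
    [[0, 0, 0.02, 0, 0, 0, 0.2], [0, 0, 0.03, 0, 0, 0, 0.2], [0, 0, 0.03, 0, 0, 0, 0.2]]
  ]
}}

```text
t: 21.2
position: [0.5671, 0.0756, 0.1542]
ee_rot: [0.707, 0.707, 0.0, 0.001]
wrist_force: [-8.3, -4.5, 15.9]
grip_width: 0.0318
grasp_force: 60.0
```

Call:
{"name": "arm_command", "arguments": {
  "steps": [
    [[0, 0, 0.02, 0, 0, 0, 0.2], [0, 0, 0.03, 0, 0, 0, 0.2], [0, 0, 0.03, 0, 0, 0, 0.2]]
  ]
}}

```text
t: 21.5
position: [0.5673, 0.076, 0.1539]
ee_rot: [0.707, 0.707, 0.0, 0.001]
wrist_force: [-18.0, -5.7, 40.6]
grip_width: 0.0319
grasp_force: 60.1
```

Bottomed: 41 N with no further travel. I'll relax, release and retreat upwards.

Call:
{"name": "arm_command", "arguments": {
  "steps": [
    [[0, 0, -0.05, 0, 0, 0, 0.2], [0, 0, -0.05, 0, 0, 0, 0.2], [0, 0, -0.05, 0, 0, 0, 0.8], [0, 0, -0.05, 0, 0, 0, 0.8], [0, 0, -0.05, 0, 0, 0, 0.8], [0, 0, -0.05, 0, 0, 0, 0.8], [0, 0, -0.05, 0, 0, 0, 0.8], [0, 0, -0.05, 0, 0, 0, 0.8], [0, 0, -0.05, 0, 0, 0, 0.8], [0, 0, -0.3, 0, 0, 0, 0.8], [0, 0, -0.7, 0, 0, 0, 0.8], [0, 0, -1, 0, 0, 0, 0.8]]
  ]
}}

```text
t: 22.7
position: [0.5671, 0.0757, 0.2514]
ee_rot: [0.707, 0.707, 0.0, 0.0]
wrist_force: [-0.5, -0.0, 0.8]
grip_width: 0.0697
grasp_force: 0.0
```

Call:
{"name": "arm_command", "arguments": {
  "steps": [
    [[-0.3, 0, -0.3, 0, 0, 0, 0.8], [-0.8, 0, -0.3, 0, 0, 0, 0.8], [-0.8, 0, -0.3, 0, 0, 0, 0.8], [-0.8, 0, -0.3, 0, 0, 0, 0.8]]
  ]
}}

```text
t: 23.1
position: [0.567, -0.0059, 0.2792]
ee_rot: [0.708, 0.706, -0.0, 0.0]
wrist_force: [0.5, 0.3, 0.2]
grip_width: 0.0696
grasp_force: 0.0
```

```bash
python3 - <<'E'
from h import *
s=telemetry.read_state();print(s["t"],s["position"].round(4),s["wrist_force"].round(1),s["grip_width"])
for c in ["wrist","side"]:
    im,d=capture(c);cv2.imwrite(f"pics/f_{c}.png",im)
    for n in ["gauge_blue","bung"]:
      for q in nets.silhouettes(n,c)[:1]:
        P=pts(c,q["pixels"],d)
        print(c,n,round(q["p"],2),len(P),np.median(P,0).round(3),np.percentile(P,1,axis=0).round(4),np.percentile(P,99,axis=0).round(4))
        if n=="gauge_blue":
            T=P[(P[:,2]>.12)&(P[:,2]<.22)];print(cv2.minAreaRect((T[:,:2]*1000).astype(np.float32)))
a=cv2.imread("pics/f_wrist.png");b=im[130:290,170:310]
cv2.imwrite("pics/f.png",np.hstack([cv2.resize(a,(400,300)),cv2.resize(b,(350,300),interpolation=cv2.INTER_CUBIC)]))
E
```

```text
23.1 [ 0.567  -0.0059  0.2792] [0.5 0.3 0.2] 0.06957718078425787
wrist gauge_blue 0.91 2725 [0.568 0.078 0.196] [0.5517 0.0473 0.1755] [0.5836 0.1095 0.2008]
((567.9827270507812, 78.83299255371094), (32.89737319946289, 63.96966552734375), 2.1939802169799805)
side gauge_blue 0.76 519 [0.563 0.089 0.18 ] [ 5.498e-01 -5.640e-02  5.000e-04] [0.6361 0.1105 0.2019]
((566.4517211914062, 82.19241333007812), (57.78425598144531, 34.15211486816406), 88.30622100830078)
side bung 0.71 120 [0.483 0.382 0.053] [0.4734 0.368  0.012 ] [0.4934 0.3885 0.0567]
```

View pics/f.png

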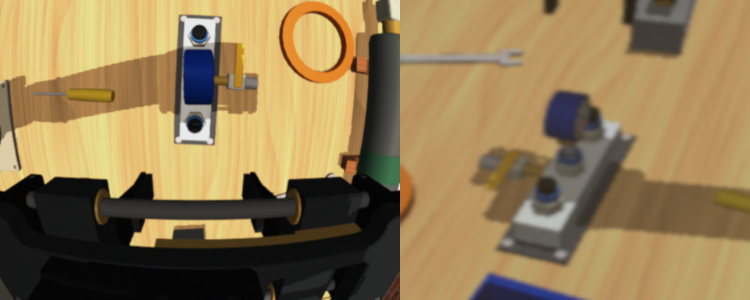

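The gauge stands upright in the middle port with its top at 0.2005 (0.200 when home), and the bung is in the blue bin. I'll hand the job in.

```bash
python3 -c "
from rig import job
print(job.sign_off())"
```

```text
the job is handed in; nothing more can be done
None
```

I handed the job in at about 23 s: the red bung was rocked about 12° and put in the blue bin, the blue gauge was bottomed in the middle port and released, and the black gauge was left in the rack. The sign-off returned no verdict.

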